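Weigh a box cover: lay it centred on the scale pan

TASK

The steel box cover stands on edge in the wooden rack; take it out and lay it flat on the pan of the bench scale, lengthwise along the pan and centred so that none of its edges overhangs the pan. Set it down gently, neither dropping it onto the scale nor pressing hard on the pan, leave it at rest there, and do not knock the other things on the bench about.

Things in the scene. Friction and masses are not known exactly. Their poses are not given: they have to be found in the camera images.
- cover: plain grey steel box cover, a rigid slab 104 x 66 x 10 mm, about 80 g (55 to 115 g). Origin at the centre of one broad face; own x along the 104 mm length, y along the 66 mm width, z through the 10 mm thickness (the slab fills z 0 to 10 mm). At the start it stands on a long edge in the rack, y up, the upper 42 mm clear of the rails, loose in the slot and free to be drawn straight up.
- cover_rack: low wooden rack, fixed to the bench. Origin at the centre of its underside; footboard 60 (x) x 130 (y) x 12 mm, on it two rails with their tops 36 mm above the bench and a 13 mm wide slot between them, running along the rack's y (slot floor 12 mm above the bench). The cover stands in this slot, its top edge 78 mm above the bench.
- scale: small grey bench scale, fixed to the bench, control panel toward the robot. Origin at the centre of the pan, at bench level; the housing reaches from x -95 to +50 mm and y -70 to +70 mm, its top 40 mm at most above the bench, so the pan stands clear of it.
- pan_top (a point): centre of the upper face of the scale's bare steel weighing pan, a flat rectangle 76 (x) x 114 (y) mm, 6 mm thick, without a rim, 66 mm above the bench, axes as the scale's. There is free air beside and under the pan's edges (20 mm down to the housing).
- pan (a joint): how far the pan is pressed down on its spring, in m: 0.0003 when empty, 4 N per mm, stop at 0.008; more than 0.0065 (about 26 N) overloads the scale.
- corner0 (a point): corner of the cover at its own x = 52 mm, y = 33 mm, mid-thickness
- corner1 (a point): corner of the cover at its own x = -52 mm, y = 33 mm, mid-thickness
- corner2 (a point): corner of the cover at its own x = -52 mm, y = -33 mm, mid-thickness
- corner3 (a point): corner of the cover at its own x = 52 mm, y = -33 mm, mid-thickness
- union: rusty pipe union, 47x54x47 mm, a bystander standing loose on the bench; origin at the centre of its underside
- tin: open tin of nuts, 72x72x62 mm, a bystander standing loose on the bench; origin at the centre of its underside
- octagon: grey eight-sided junction box, 65x65x38 mm, a bystander standing loose on the bench; origin at the centre of its underside
- tape: wooden-flanged roll of white thread seal tape, 49x49x14 mm, a bystander standing loose on the bench; origin at the centre of its underside
- conduit_body_c: cast conduit body, 36x130x39 mm, a bystander standing loose on the bench; origin at the centre of its underside

How it is judged (in metres and radians):
At the end, for the whole second after the job is handed in: The cover lies flat (within 0.06 rad) on the scale's pan, either face up, all four of its corners within the pan's 76 x 114 mm outline (5 mm to spare on each side when centred), at rest; each loose bystander is within 40 mm of where it stood (x of corner0 in the frame of pan_top between -0.038 and 0.038 m and y of corner0 in the frame of pan_top between -0.057 and 0.057 m and x of corner1 in the frame of pan_top between -0.038 and 0.038 m and y of corner1 in the frame of pan_top between -0.057 and 0.057 m and x of corner2 in the frame of pan_top between -0.038 and 0.038 m and y of corner2 in the frame of pan_top between -0.057 and 0.057 m and x of corner3 in the frame of pan_top between -0.038 and 0.038 m and y of corner3 in the frame of pan_top between -0.057 and 0.057 m and angle between the z axis of cover and the z axis of pan_top, either way round below 0.06 rad and z of cover in the frame of pan_top between -0.004 and 0.014 m and linear speed of cover below 0.01 m/s and angular speed of cover below 0.05 rad/s and distance of each of union, tin, octagon, tape, conduit_body_c from where it was at the start of the episode below 0.04 m); the robot touches nothing.
It fails at once if the pan is overloaded: pressed down more than 6.5 mm (about 26 N) (value of joint pan above 0.0065 m).
It fails at once if a loose bystander is knocked more than 40 mm away (distance of any of union, tin, octagon, tape, conduit_body_c from where it was at the start of the episode above 0.04 m).
It fails at once if the cover is dropped toward the pan (falls free from more than about 40 mm) (linear speed of cover above 0.9 m/s and contact force between cover and the fingers below 0.1 N and horizontal distance between cover and pan_top below 0.12 m).
It also fails if it takes over 48 s, if anything falls off the work surface, if the arm or the gripper's body presses on something with over 40 N, if the wrist force passes 120 N, or if a joint passes its speed limit or range.

ROBOT

A 7-joint arm with a two-finger parallel gripper is mounted at the origin on a cart in front of the work surface, level with it; the furniture and walls round the work are solid. World frame = base frame: x ahead of the robot, y to its left, z up, the work surface at z = 0. Lengths are in m, angles in degrees, forces in N, time in s.
With the tool pointing down it reaches from about 0.425 to 0.925 m from the base axis. Payload 6.8 kg.
Tool frame: the origin (TCP) lies on the centre line of the jaws, within the pads' length; the fingertips stand arm.tip_extent ahead of it and the grasp point (between the pads) is the TCP (arm.tip_extent is the distance from the TCP to the fingertips, in m); y points along the fingers, z is the direction in which the jaws open and shut, and the axes are right-handed (so a half turn about y gives the same grasp; the last joint's range is limited). The gripper opens to 88 mm and grips with 3 to 60 N. Pads are 20 mm wide; open, the fingers measure 115 mm over their backs; the gripper's body (75 mm by 178 mm) begins 61 mm behind the grasp point.
Start: joints at [69.322, 27.33, 1.283, 89.118, -0.659, 63.558, -4.761], TCP at [0.169, -0.654, 0.242] pointing down, gripper open.
Joint ranges: [-169.35, 169.35], [-19.33, 120.38], [-80.79, 83.38], [13.8, 139.57], [-78.32, 258.32], [9.67, 109.79], [-169.56, 169.56]. Speed limits (degrees/s): [136.94, 136.94, 180, 180, 180, 180, 180].

INTERFACE

Orientations are given as [roll, pitch, yaw] about the fixed x, y, z axes, in that order (R = Rz(yaw) Ry(pitch) Rx(roll)).
In Python, from cell import arm, viewer gives the robot as it stands.
- The arm moves only by the shell command python3 -m crank 'ROWS' [OPENING] [FORCE]. ROWS is text: rows parted by semicolons, each of 6 numbers parted by spaces: the shift along the world's x, y, z in mm, then the turn, a rotation vector about the world's x, y, z in degrees. In form: dx dy dz wx wy wz; .... A call has 1 to 20 rows; each row is the pose to reach, as a shift and turn from the pose commanded when the call began; what a row does not reach only later rows make up. A row lasts 1/8 s, in which the tool goes at most 62.5 mm and 10.7 degrees, less where a joint would pass 70% of its speed; a pose out of reach is approached as far as the arm can. A call with a gripper value outside its range is refused whole. OPENING is the closure, from 0 (fully open) to 1 (shut), set as the call begins (- or left out, the last holds). The fingers move at their own pace and stop on an object; FORCE is the grip in N (left out, the last holds). Time passes only in rows, so rows that repeat a pose let the fingers close. It gives the time, the measured TCP pose, the force and the opening at its end, in the units of the state.
- arm.sense(): the state, without advancing time (a new reading comes with each control period).
- viewer.get_image(name): name is "scene" or "top" or "wrist"; returns the picture (420x560x3 uint8, red, green, blue); there is no depth.
- viewer.get_calibration(name): a dict with "vertical_fov" (degrees; the focal length in pixels is half the picture's height over the tangent of half this angle, whatever the lens; pixels are square), "cx", "cy" (the principal point, pixels), "distortion" ([k1, k2, p1, p2, k3] as OpenCV has them; the pictures are not rectified), "rvec" (rotation vector, rad) and "tvec" (3), from world to camera coordinates, as OpenCV has them; the wrist camera has in their place "mount" (4x4, takes a point from camera to tool coordinates, whose origin is the TCP and whose axes are the tool frame's). Camera axes: x right, y down, z forward; pixel columns grow to the right and rows downward; lengths in m; the calibration is good to about 2 mm. A picture is of the moment at which its call begins: read the wrist's pose just before it. get_calibration takes no time and is no camera call.
- arm.hand_in(): hands the job in, once; it reports no verdict.
The state is a dict: "time_s": time; "joints": joint angles; "qvel": joint speeds; "joint_efforts": joint torques, N m; "tool_pos": TCP position; "orientation": TCP orientation; "contact_force": force on the tool from outside, world axes, zero at the start; "moment": the same for the moment, N m; "width": opening from 0.0 (shut) to 1.0 (fully open).
Only numpy, scipy, OpenCV 4.12 (cv2) and the standard library are available. Lean on these libraries where they do the work, as an engineer would, in place of code of your own. Each camera call takes 0.05 s, during which the arm holds its last target.

## Working session

There is one attempt and no reset: what is moved stays moved. The work goes in short steps, Python scripts to look and compute and a shell command to move; the robot and the scene stay as the last step left them, time stands still between calls to the robot, and variables do not carry over. Pictures are saved under pics/ and viewed, and the job is handed in when it is done.

```bash
ls; mkdir -p pics; python3 - <<'E'
from cell import arm, viewer
import cv2
print(arm.sense()); print(arm.tip_extent)
for n in("scene","top","wrist"):
    print(n,viewer.get_calibration(n))
    cv2.imwrite(f"pics/{n}0.png",viewer.get_image(n)[:,:,::-1])
E
```

```text
pics
{'time_s': 0.0, 'joints': array([69.32403331, 27.37584658,  1.27952511, 89.17640325, -0.65881956,
       63.55787247, -4.76063078]), 'qvel': array([ 0.07741413, -0.02598351, -0.09797954,  0.11455525, -0.06695167,
        0.05264337, -0.0130523 ]), 'joint_efforts': array([ 3.93971304e-04, -5.82864261e+01,  1.53464098e+00, -2.72621441e+01,
       -5.44302701e-02,  1.69274054e-02,  1.34371662e-04]), 'tool_pos': array([ 0.16865801, -0.65301466,  0.24069501]), 'orientation': array([-9.01025118e+01, -7.48617416e-03, -1.65515363e+02]), 'contact_force': array([-0.37389888,  0.34496257,  0.44041425]), 'moment': array([-0.04365127,  0.00890002, -0.03023654]), 'width': 0.9994552915430011}
0.019
scene {'vertical_fov': 55.605756496783556, 'cx': 290.3170259893182, 'cy': 210.76793161064012, 'distortion': array([-0.06304104,  0.        ,  0.        ,  0.        ,  0.        ]), 'rvec': array([ 0.96417289, -2.38206277,  1.14642637]), 'tvec': array([0.28440728, 0.3672163 , 1.0279523 ])}
top {'vertical_fov': 53.57789863892672, 'cx': 283.96742835268054, 'cy': 208.31532707017288, 'distortion': array([-0.09066516,  0.        ,  0.        ,  0.        ,  0.        ]), 'rvec': array([ 2.14944952, -2.06785808,  0.2278739 ]), 'tvec': array([-0.15907776,  0.56962854,  1.34929279])}
wrist {'vertical_fov': 70.91236165479168, 'cx': 274.00631542532415, 'cy': 207.55416622650657, 'distortion': array([-0.02954134,  0.        ,  0.        ,  0.        ,  0.        ]), 'mount': array([[-2.90873755e-04,  9.60509483e-01,  2.78247098e-01,
        -7.59639102e-02],
       [-1.21090816e-03, -2.78247244e-01,  9.60508722e-01,
        -1.41798837e-01],
       [ 9.99999225e-01, -5.75449030e-05,  1.24402359e-03,
         4.63776815e-06],
       [ 0.00000000e+00,  0.00000000e+00,  0.00000000e+00,
         1.00000000e+00]])}
```

View pics/scene0.png

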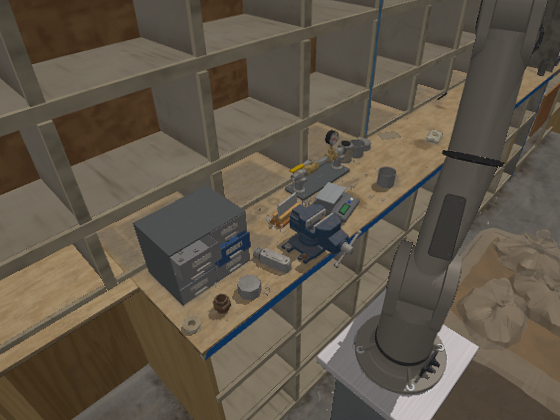

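View pics/top0.png

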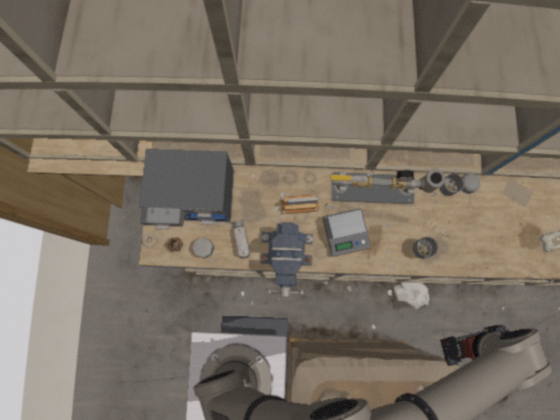

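View pics/wrist0.png

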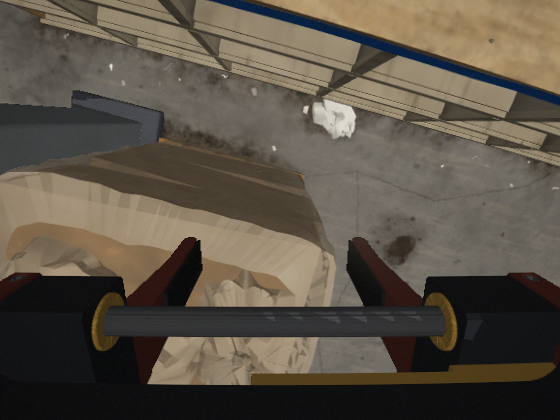

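The top view shows the rack with the cover around (300,204) and the scale around (346,232). A vise stands between them and the robot at about (288,250). I'll write helpers and enlarge.

```bash
cat > h.py <<'E'
import numpy as np, cv2
from cell import arm, viewer
from scipy.spatial.transform import Rotation as R
def K(c): 
    f=210/np.tan(np.radians(c["vertical_fov"])/2); return np.array([[f,0,c["cx"]],[0,f,c["cy"]],[0,0,1]])
def ext(n,st=None):
    c=viewer.get_calibration(n)
    if "mount" in c:
        st=st or arm.sense(); T=np.eye(4);T[:3,:3]=R.from_euler('xyz',st["orientation"],degrees=True).as_matrix();T[:3,3]=st["tool_pos"]
        W=np.linalg.inv(T@c["mount"])
        return c,W[:3,:3],W[:3,3]
    return c,cv2.Rodrigues(c["rvec"])[0],c["tvec"]
def ray(n,px,st=None):
    c,Rm,t=ext(n,st); u=cv2.undistortPoints(np.array(px,float).reshape(-1,1,2),K(c),c["distortion"]).reshape(-1,2)
    d=np.c_[u,np.ones(len(u))]@Rm; return -Rm.T@t,d
def onz(n,px,z,st=None):
    o,d=ray(n,px,st); z=np.broadcast_to(z,(len(d),)); return o+d*((z-o[2])/d[:,2])[:,None]
def proj(n,P,st=None):
    c,Rm,t=ext(n,st); return cv2.projectPoints(np.array(P,float).reshape(-1,3),cv2.Rodrigues(Rm)[0],t,K(c),c["distortion"])[0].reshape(-1,2)
E
python3 - <<'E'
from h import *
np.set_printoptions(precision=3,suppress=True)
print(onz("top",[(300,204),(346,232),(288,250),(286,290),(238,205),(240,240),(203,247),(175,244),(150,241),(426,248)],0))
im=cv2.imread("pics/top0.png")[160:290,210:390]; cv2.imwrite("pics/topc.png",cv2.resize(im,None,fx=4.4,fy=4.4,interpolation=cv2.INTER_CUBIC))
im=cv2.imread("pics/scene0.png")[170:290,240:400]; cv2.imwrite("pics/scenec.png",cv2.resize(im,None,fx=5,fy=5,interpolation=cv2.INTER_CUBIC))
E
```

```text
[[ 0.607 -0.193  0.   ]
 [ 0.512 -0.358  0.   ]
 [ 0.441 -0.156  0.   ]
 [ 0.304 -0.155  0.   ]
 [ 0.594  0.027  0.   ]
 [ 0.47   0.012  0.   ]
 [ 0.44   0.14   0.   ]
 [ 0.446  0.239  0.   ]
 [ 0.453  0.329  0.   ]
 [ 0.466 -0.642  0.   ]]
```

View pics/topc.png

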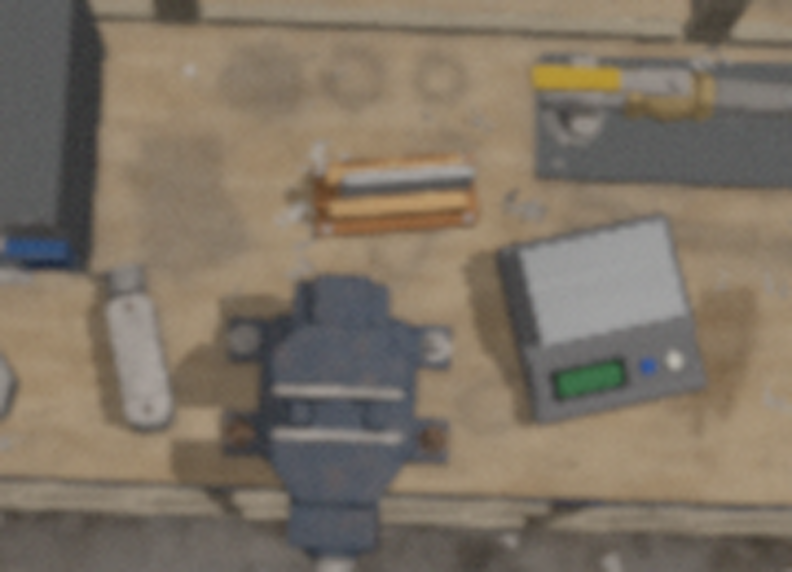

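View pics/scenec.png

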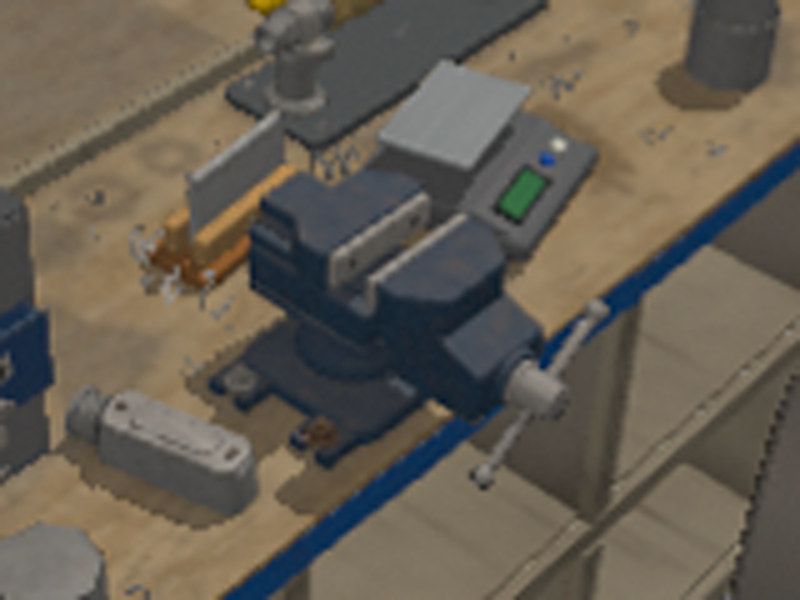

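Plan: grip the top edge with the tool pointing down and lift the cover out. Stand it on the pan, lower the fingers around it, lean it over, then open the jaws so it slides down between them to flat. First I need to measure the pan, rack and cover.

```bash
python3 - <<'E'
from h import *
np.set_printoptions(precision=3,suppress=True)
st=arm.sense(); print(R.from_euler('xyz',st["orientation"],degrees=True).as_matrix())
c2=lambda p:[(210+x/4.4,160+y/4.4) for x,y in p]
c3=lambda p:[(240+x/5,170+y/5) for x,y in p]
pan=onz("top",c2([(520,250),(666,215),(690,315),(540,346)]),.066); print("pan top",pan,pan.mean(0))
pan=onz("scene",c3([(447,60),(530,92),(468,168),(380,135)]),.066); print("pan scene",pan,pan.mean(0))
print("cover top edge top", onz("top",c2([(340,180),(474,171)]),.078))
print("cover top edge scene", onz("scene",c3([(189,180),(279,112)]),.078))
print("rack foot top",onz("top",c2([(315,238),(475,225),(470,155),(325,165)]),[.012,.012,.036,.036]))
print("vise ",onz("top",c2([(310,280),(385,280),(272,390),(405,390)]),.13))
# vise top height: triangulate white jaw corners
def tri(a,b):
    o1,d1=ray("top",[a]);o2,d2=ray("scene",[b]);d1=d1[0];d2=d2[0]
    s=np.linalg.lstsq(np.c_[d1,-d2],o2-o1,rcond=None)[0];p,q=o1+d1*s[0],o2+d2*s[1];return (p+q)/2,np.linalg.norm(p-q)
print(tri(c2([(403,390)])[0],c3([(428,198)])[0]),tri(c2([(272,390)])[0],c3([(332,245)])[0]))
print("vise back",tri(c2([(385,280)])[0],c3([(345,178)])[0]))
print("bench back", onz("top",c2([(110,20),(500,35)]),0))
E
```

```text
[[-0.968 -0.     0.25 ]
 [-0.25   0.001 -0.968]
 [ 0.    -1.    -0.001]]
pan top [[ 0.551 -0.287  0.066]
 [ 0.583 -0.4    0.066]
 [ 0.505 -0.418  0.066]
 [ 0.477 -0.303  0.066]] [ 0.529 -0.352  0.066]
pan scene [[ 0.572 -0.396  0.066]
 [ 0.5   -0.407  0.066]
 [ 0.474 -0.302  0.066]
 [ 0.545 -0.288  0.066]] [ 0.523 -0.348  0.066]
cover top edge top [[ 0.598 -0.147  0.078]
 [ 0.609 -0.249  0.078]]
cover top edge scene [[ 0.596 -0.144  0.078]
 [ 0.606 -0.246  0.078]]
rack foot top [[ 0.565 -0.129  0.012]
 [ 0.581 -0.256  0.012]
 [ 0.632 -0.249  0.036]
 [ 0.619 -0.135  0.036]]
vise  [[ 0.51  -0.128  0.13 ]
 [ 0.512 -0.182  0.13 ]
 [ 0.429 -0.104  0.13 ]
 [ 0.432 -0.199  0.13 ]]
(array([ 0.432, -0.199,  0.121]), np.float64(0.0042544172654447885)) (array([ 0.427, -0.104,  0.14 ]), np.float64(7.007394701929476e-05))
vise back (array([ 0.507, -0.189,  0.105]), np.float64(0.022670500115871278))
bench back [[ 0.744  0.047  0.   ]
 [ 0.744 -0.275  0.   ]]
```

```bash
python3 -m crank '180 200 60 0 0 40;371 403 60 0 0 81.5;371 403 60 0 0 81.5;371 403 60 0 0 81.5;371 403 60 0 0 81.5;371 403 60 0 0 81.5;371 403 60 0 0 81.5;371 403 60 0 0 81.5;371 403 60 0 0 81.5;371 403 60 0 0 81.5;371 403 60 0 0 81.5;371 403 60 0 0 81.5' 0
python3 - <<'E'
from h import *
s=arm.sense();print(s)
cv2.imwrite("pics/w1.png",viewer.get_image("wrist")[:,:,::-1])
E
```

```text
time_s: 1.65
tool_pos: [0.5387, -0.2523, 0.3013]
orientation: [-90.1, -0.0, -84.2]
contact_force: [0.6, -0.5, 1.6]
width: 0.998
{'time_s': 1.65, 'joints': array([ 39.3834986 ,  19.03866809, -25.96828697,  94.97608547,
         8.90539369,  68.08081173,  17.12541466]), 'qvel': array([ 0.12777138, -0.12567   , -0.24821674, -0.06858994, -0.09075996,
       -0.05326388, -0.02801712]), 'joint_efforts': array([-6.40964806e-01, -4.80343509e+01, -3.90372992e+00, -2.79331183e+01,
       -7.48820649e-02,  3.01033328e-02,  4.51059677e-03]), 'tool_pos': array([ 0.5386537 , -0.25232994,  0.3012956 ]), 'orientation': array([-9.00632565e+01, -2.43192572e-02, -8.41815385e+01]), 'contact_force': array([ 0.55819029, -0.48299391,  1.63954247]), 'moment': array([-0.03603441, -0.10261311,  0.01126579]), 'width': 0.9984442753049256}
```

View pics/w1.png

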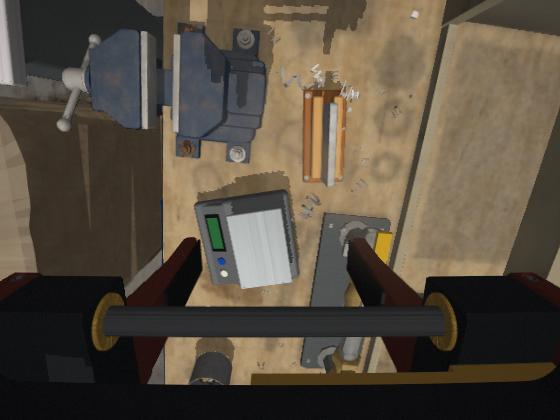

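The wrist picture shows the vise upper left, the rack and cover at (325,140), and the pan at (262,247). I'll enlarge both for exact corners.

```bash
python3 - <<'E'
from h import *
np.set_printoptions(precision=4,suppress=True)
im=cv2.imread("pics/w1.png")
a=cv2.resize(im[75:300,180:370],None,fx=2.6,fy=2.6,interpolation=cv2.INTER_CUBIC);cv2.imwrite("pics/w1c.png",a)
st=arm.sense()
hsv=cv2.cvtColor(im,cv2.COLOR_BGR2HSV)
m=((hsv[...,1]<45)&(hsv[...,2]>135)).astype(np.uint8)
for nm,(x0,y0,x1,y1),z in(("pan",(215,195,310,295),.066),("cover",(322,95,345,192),.078)):
    mm=np.zeros_like(m);mm[y0:y1,x0:x1]=m[y0:y1,x0:x1]
    mm=cv2.morphologyEx(mm,cv2.MORPH_OPEN,np.ones((3,3)))
    c=max(cv2.findContours(mm,0,1)[0],key=cv2.contourArea)[:,0]
    P=onz("wrist",c,z,st)[:,:2]
    r=cv2.minAreaRect((P*1000).astype(np.float32)); print(nm,cv2.boundingRect(c),r)
E
```

```text
pan (227, 209, 65, 80) ((528.4947509765625, -349.40423583984375), (74.1715316772461, 111.7352294921875), 14.44583797454834)
cover (328, 104, 9, 83) ((603.8265991210938, -197.87550354003906), (8.610973358154297, 98.41297149658203), 6.443069934844971)
```

View pics/w1c.png

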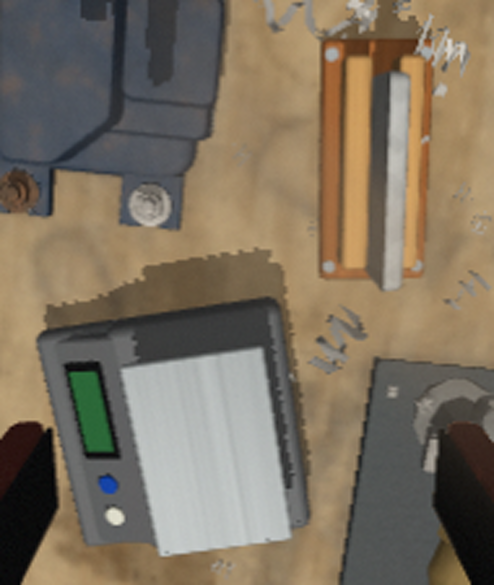

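Pan: centre (0.5285, −0.3494), measured 74×112 mm, yaw 14.4°. Cover: centre (0.6038, −0.198), measured 9×98 mm, yaw 6.4°. Both agree with the given sizes and with the other cameras. I'm going down to grip 15 mm right of the cover's centre, to stay clear of the vise.

```bash
python3 -m crank '30 20 -40 0 0 0.6;67 39 -80 0 0 0.6;67 39 -120 0 0 0.6;67 39 -150 0 0 0.6;67 39 -175 0 0 0.6;67 39 -195 0 0 0.6;67 39 -195 0 0 0.6;67 39 -195 0 0 0.6' 0
python3 - <<'E'
from h import *
s=arm.sense();print(s['tool_pos'],s['orientation'],s['contact_force'])
cv2.imwrite("pics/w2.png",viewer.get_image("wrist")[:,:,::-1])
E
```

```text
time_s: 2.7
tool_pos: [0.6074, -0.2119, 0.1076]
orientation: [-89.9, -0.0, -83.4]
contact_force: [0.4, -0.5, -0.2]
width: 1.002
[ 0.60741401 -0.21194388  0.10763466] [-8.99228394e+01 -3.04294414e-02 -8.34436227e+01] [ 0.35270473 -0.49651926 -0.22918322]
```

View pics/w2.png

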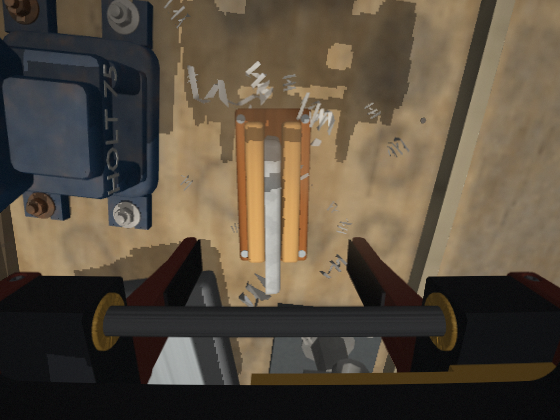

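The cover is centred between the fingers at column 272. Lowering and closing.

```bash
python3 -m crank '0 0 -15 0 0 0;0 0 -31 0 0 0;0 0 -31 0 0 0' 0; python3 -m crank '0 0 0 0 0 0;0 0 0 0 0 0;0 0 0 0 0 0;0 0 0 0 0 0;0 0 0 0 0 0;0 0 0 0 0 0;0 0 0 0 0 0;0 0 0 0 0 0' 1 20
```

```text
time_s: 3.12
tool_pos: [0.6054, -0.2112, 0.0736]
orientation: [-90.2, 0.1, -83.4]
contact_force: [-0.2, -0.2, -0.6]
width: 1.001
time_s: 4.12
tool_pos: [0.6068, -0.2116, 0.0756]
orientation: [-90.0, 0.0, -83.4]
contact_force: [-0.3, -0.1, -0.1]
width: 0.13
```

```bash
python3 -m crank '0 0 10 0 0 0;0 0 25 0 0 0;0 0 45 0 0 0;0 0 70 0 0 0;0 0 100 0 0 0;0 0 130 0 0 0;0 0 130 0 0 0;0 0 130 0 0 0'
python3 - <<'E'
from h import *
s=arm.sense();print(s['tool_pos'],s['orientation'],s['contact_force'])
cv2.imwrite("pics/w3.png",viewer.get_image("wrist")[:,:,::-1])
E
```

```text
time_s: 5.12
tool_pos: [0.6064, -0.2116, 0.2055]
orientation: [-90.0, -0.0, -83.4]
contact_force: [0.0, -0.4, -1.2]
width: 0.114
[ 0.60640934 -0.21159162  0.20553396] [-9.00209715e+01 -4.60414494e-03 -8.34213501e+01] [ 0.04756361 -0.38631883 -1.16541501]
```

View pics/w3.png

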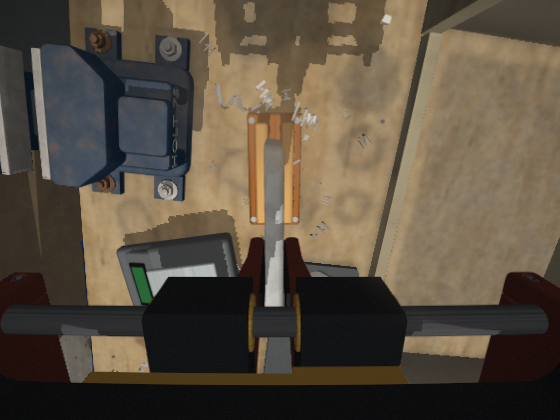

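```bash
python3 - <<'E'
from h import *
st=arm.sense(); print((onz("wrist",[(273,140),(273,146)],.208,st)-st["tool_pos"])@R.from_euler('xyz',st["orientation"],degrees=True).as_matrix())
E
python3 -m crank '-20 -40 0 0 0 2;-40 -80 0 0 0 4;-60 -120 0 0 0 6;-74 -151 0 0 0 7.8;-74 -151 0 0 0 7.8;-74 -151 0 0 0 7.8;-74 -151 0 0 0 7.8'
python3 - <<'E'
from h import *
s=arm.sense();print(s['tool_pos'],s['orientation'],s['contact_force'])
cv2.imwrite("pics/w4.png",viewer.get_image("wrist")[:,:,::-1])
E
```

```text
[[-0.06830462 -0.00310978 -0.00083194]
 [-0.06558822 -0.00311089 -0.00083362]]
time_s: 6.05
tool_pos: [0.5337, -0.3606, 0.2054]
orientation: [-90.0, 0.1, -75.5]
contact_force: [-0.3, -0.0, -0.5]
width: 0.11
[ 0.53368071 -0.3606187   0.20535334] [-8.99860995e+01  6.20797661e-02 -7.54746512e+01] [-0.32319611 -0.01753609 -0.4967609 ]
```

View pics/w4.png

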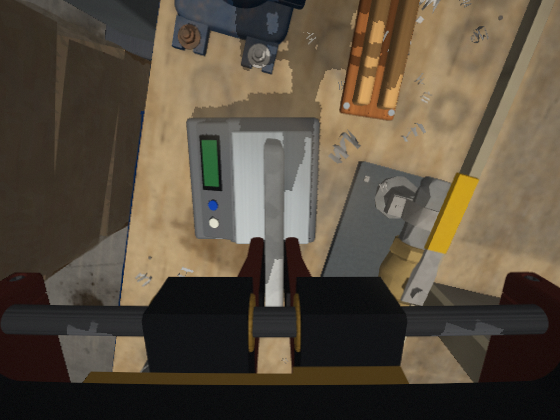

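```bash
python3 - <<'E'
from h import *
np.set_printoptions(precision=4,suppress=True)
im=cv2.imread("pics/w4.png");st=arm.sense()
cv2.imwrite("pics/w4c.png",cv2.resize(im[105:255,180:330],None,fx=4,fy=4,interpolation=cv2.INTER_CUBIC))
E
```

```text
(no output)
```

View pics/w4c.png

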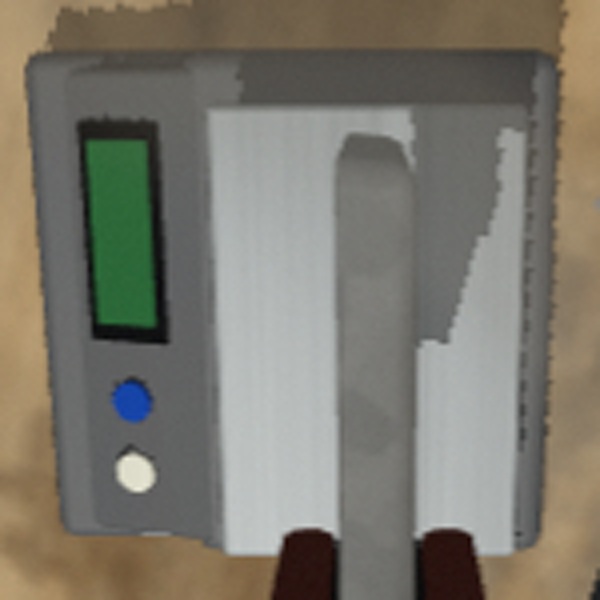

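```bash
python3 - <<'E'
from h import *
np.set_printoptions(precision=4,suppress=True)
st=arm.sense()
P=onz("wrist",[(180+x/4,105+y/4) for x,y in[(208,108),(527,105),(515,553),(226,556)]],.066,st)
print(P,P.mean(0)); print([np.linalg.norm(P[i]-P[i-1]) for i in range(4)])
print((P-st["tool_pos"])@R.from_euler('xyz',st["orientation"],degrees=True).as_matrix())
E
```

```text
[[ 0.4788 -0.3054  0.066 ]
 [ 0.5501 -0.2862  0.066 ]
 [ 0.579  -0.3943  0.066 ]
 [ 0.5071 -0.4138  0.066 ]] [ 0.5288 -0.3499  0.066 ]
[np.float64(0.1120656535597329), np.float64(0.07389143563454163), np.float64(0.11192157305186828), np.float64(0.07450174050445571)]
[[-0.0673  0.1395 -0.0393]
 [-0.068   0.1395  0.0346]
 [ 0.0439  0.1394  0.0355]
 [ 0.0447  0.1394 -0.039 ]]
```

```bash
python3 -m crank '-1 -3 -30 0 0 0;-1 -3 -55 0 0 0;-1 -3 -68 0 0 0;-1 -3 -71 0 0 0;-1 -3 -72 0 0 0;-1 -3 -72 0 0 0;-1 -3 -72 0 0 0'; python3 -m crank '0 0 -0.5 0 0 0;0 0 -1 0 0 0;0 0 -1.5 0 0 0;0 0 -2 0 0 0;0 0 -2 0 0 0;0 0 -2 0 0 0'
```

```text
time_s: 6.98
tool_pos: [0.5322, -0.3657, 0.1344]
orientation: [-90.0, -0.0, -75.6]
contact_force: [-0.0, -0.0, -0.1]
width: 0.113
time_s: 7.72
tool_pos: [0.5319, -0.3656, 0.1317]
orientation: [-90.0, 0.0, -75.6]
contact_force: [-0.6, -0.5, -0.6]
width: 0.11
```

```bash
python3 -m crank '0 0 -0.5 0 0 0;0 0 -1 0 0 0;0 0 -1.5 0 0 0;0 0 -1.5 0 0 0;0 0 -1.5 0 0 0;0 0 -1.5 0 0 0';python3 -m crank '0 0 -0.5 0 0 0;0 0 -1 0 0 0;0 0 -1 0 0 0;0 0 -1 0 0 0;0 0 -1 0 0 0'
```

```text
time_s: 8.48
tool_pos: [0.5319, -0.3656, 0.1302]
orientation: [-90.0, -0.0, -75.6]
contact_force: [0.0, 0.3, -0.4]
width: 0.11
time_s: 9.1
tool_pos: [0.5319, -0.3656, 0.1292]
orientation: [-90.0, -0.0, -75.6]
contact_force: [0.2, -0.2, 0.4]
width: 0.113
```

```bash
python3 -m crank '0 0 -0.5 0 0 0;0 0 -1 0 0 0;0 0 -1 0 0 0;0 0 -1 0 0 0';python3 - <<'E'
from h import *
print(arm.sense()['contact_force'])
cv2.imwrite("pics/s5.png",cv2.resize(viewer.get_image("scene")[180:280,280:400,::-1],None,fx=5,fy=5,interpolation=cv2.INTER_CUBIC))
E
```

```text
time_s: 9.6
tool_pos: [0.5319, -0.3656, 0.1284]
orientation: [-90.0, -0.0, -75.6]
contact_force: [-1.8, 0.1, 4.5]
width: 0.11
[-1.75479662  0.08094416  4.53426067]
```

View pics/s5.png

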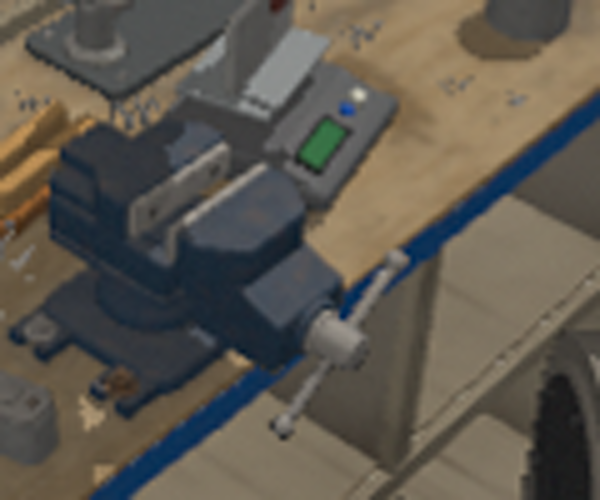

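Contact with the pan is confirmed at TCP z≈0.129 (+4.5 N). I'll release slightly, slide to mid-length, and go down around the standing cover.

```bash
python3 -m crank '0 0 0.7 0 0 0;0 0 0.7 0 0 0;0 0 0.7 0 0 0;0 0 0.7 0 0 0' 0.78 ; python3 -m crank '-1 4 0.7 0 0 0;-2 9 0.7 0 0 0;-3.5 13.5 0.7 0 0 0;-3.5 13.5 0 0 0 0;-3.5 13.5 -8 0 0 0;-3.5 13.5 -16 0 0 0;-3.5 13.5 -24 0 0 0;-3.5 13.5 -30 0 0 0;-3.5 13.5 -30 0 0 0;-3.5 13.5 -30 0 0 0'
python3 - <<'E'
from h import *
s=arm.sense();print(s['tool_pos'],s['orientation'],s['contact_force'])
cv2.imwrite("pics/w6.png",viewer.get_image("wrist")[:,:,::-1])
E
```

```text
time_s: 10.15
tool_pos: [0.5318, -0.3655, 0.1287]
orientation: [-90.0, 0.0, -75.6]
contact_force: [0.3, 0.8, 0.0]
width: 0.224
time_s: 11.4
tool_pos: [0.5285, -0.3521, 0.099]
orientation: [-90.0, -0.0, -75.6]
contact_force: [-0.3, 0.4, 0.7]
width: 0.218
[ 0.52849076 -0.35211232  0.09901993] [-8.99847518e+01 -8.02196688e-03 -7.56194182e+01] [-0.28341788  0.44599235  0.67176104]
```

View pics/w6.png

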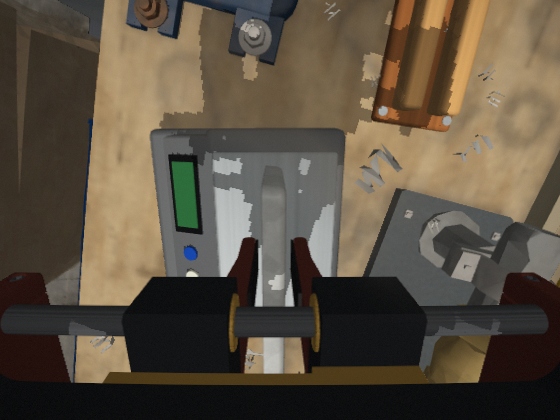

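```bash
python3 - <<'E'
from h import *
im=cv2.imread("pics/w6.png")
cv2.imwrite("pics/w6c.png",cv2.resize(im[130:290,190:350],None,fx=3.7,fy=3.7,interpolation=cv2.INTER_CUBIC))
E
```

```text
(no output)
```

View pics/w6c.png

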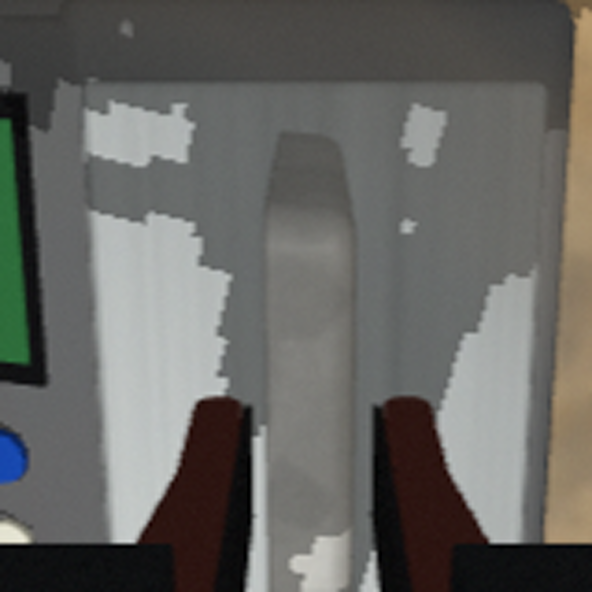

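```bash
python3 - <<'E'
from h import *
np.set_printoptions(precision=4,suppress=True)
st=arm.sense(); M=R.from_euler('xyz',st["orientation"],degrees=True).as_matrix()
px=[(190+x/3.7,130+y/3.7) for x,y in[(85,83),(547,83),(280,132),(342,132),(268,212),(352,212)]]
print((onz("wrist",px,[.0655]*4+[.1315]*2,st)-st["tool_pos"])@M)
E
```

```text
[[-0.0591  0.0336 -0.0363]
 [-0.0591  0.0336  0.0372]
 [-0.0513  0.0336 -0.0053]
 [-0.0513  0.0336  0.0046]
 [-0.0525 -0.0324 -0.0048]
 [-0.0525 -0.0324  0.0038]]
```

The cover is centred on the tool, and the pan centre lies 2 mm toward +y. I'll regrip, lift a little, tilt 15° and set the lower edge back on the pan.

```bash
python3 -m crank '0 0 0 0 0 0;0 0 0 0 0 0;0 0 0 0 0 0' 1 12; python3 -m crank '0 0 4 0 0 0;0 0 8 0 0 0;-0.5 2 8 1 -4 0;-0.5 2 8 2.2 -8.5 0;-0.5 2 8 3.2 -12.5 0;-0.5 2 8 4.2 -16.5 0;-0.5 2 8 4.2 -16.5 0;-0.5 2 8 4.2 -16.5 0'; python3 -m crank '0 0 -2 0 0 0;0 0 -4 0 0 0;0 0 -6 0 0 0;0 0 -7 0 0 0;0 0 -7 0 0 0;0 0 -7 0 0 0'
python3 - <<'E'
from h import *
s=arm.sense();print(s['tool_pos'],s['orientation'],s['contact_force'])
cv2.imwrite("pics/w7.png",viewer.get_image("wrist")[:,:,::-1])
E
```

```text
time_s: 11.82
tool_pos: [0.5285, -0.3522, 0.0991]
orientation: [-90.0, -0.0, -75.6]
contact_force: [0.2, -0.7, -0.2]
width: 0.112
time_s: 12.82
tool_pos: [0.5283, -0.35, 0.1072]
orientation: [-73.0, -0.0, -75.6]
contact_force: [0.9, -0.0, -0.1]
width: 0.114
time_s: 13.58
tool_pos: [0.5278, -0.3501, 0.0999]
orientation: [-73.0, -0.0, -75.6]
contact_force: [0.3, 0.1, -0.2]
width: 0.112
[ 0.52783776 -0.3501276   0.09991571] [-7.29719355e+01 -3.29818711e-02 -7.56254190e+01] [ 0.34590874  0.10761227 -0.24900457]
```

View pics/w7.png

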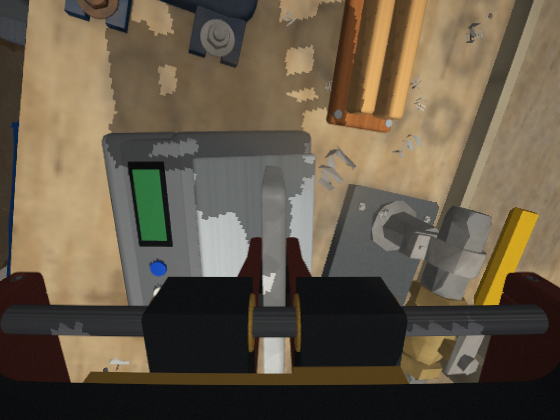

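```bash
python3 -m crank '0 0 -1 0 0 0;0 0 -1 0 0 0;0 0 -1 0 0 0;0 0 -1 0 0 0' 0.82; python3 -m crank '0 0 0 0 0 0;0 0 0 0 0 0;0 0 0 0 0 0;0 0 0 0 0 0' 0.72
python3 - <<'E'
from h import *
s=arm.sense();print(s['tool_pos'],s['orientation'],s['contact_force'])
cv2.imwrite("pics/w8.png",viewer.get_image("wrist")[:,:,::-1])
E
```

```text
time_s: 14.12
tool_pos: [0.5279, -0.3501, 0.0989]
orientation: [-73.0, -0.0, -75.6]
contact_force: [-0.1, 0.3, 0.1]
width: 0.182
time_s: 14.62
tool_pos: [0.5278, -0.35, 0.0988]
orientation: [-73.0, -0.0, -75.6]
contact_force: [-1.1, -0.3, -0.6]
width: 0.282
[ 0.52783233 -0.35004983  0.09884482] [-7.29741609e+01 -2.70942684e-02 -7.56205543e+01] [-1.09765639 -0.29243204 -0.57946773]
```

View pics/w8.png

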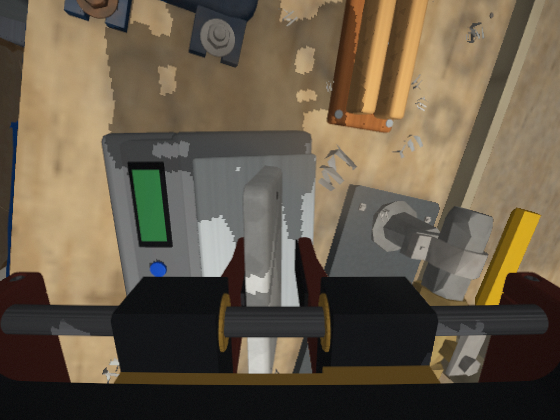

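It leans on the robot-side finger as planned. I'll turn the tool upright while widening to about 34 mm, then lower the tips.

```bash
python3 -m crank '0 0 0 -1 4 0;0 0 0 -2 8 0;0 0 0 -3.2 12.5 0;0 0 0 -4.2 16.5 0;0 0 0 -4.2 16.5 0;0 0 0 -4.2 16.5 0' 0.61
python3 -m crank '0 0 -3 0 0 0;0 0 -6 0 0 0;0 0 -8 0 0 0;0 0 -8 0 0 0;0 0 -8 0 0 0'
python3 - <<'E'
from h import *
s=arm.sense();print(s['tool_pos'],s['orientation'],s['contact_force'])
cv2.imwrite("pics/w9.png",viewer.get_image("wrist")[:,:,::-1])
E
```

```text
time_s: 15.42
tool_pos: [0.5273, -0.3502, 0.0986]
orientation: [-90.0, 0.0, -75.6]
contact_force: [-0.1, 0.5, -0.6]
width: 0.389
time_s: 16.05
tool_pos: [0.5279, -0.3501, 0.0909]
orientation: [-90.0, -0.0, -75.6]
contact_force: [-0.6, -0.0, 1.2]
width: 0.391
[ 0.52790707 -0.35005901  0.09090457] [-8.99897544e+01 -1.16260285e-03 -7.56169696e+01] [-0.62204606 -0.03976976  1.18193133]
```

View pics/w9.png

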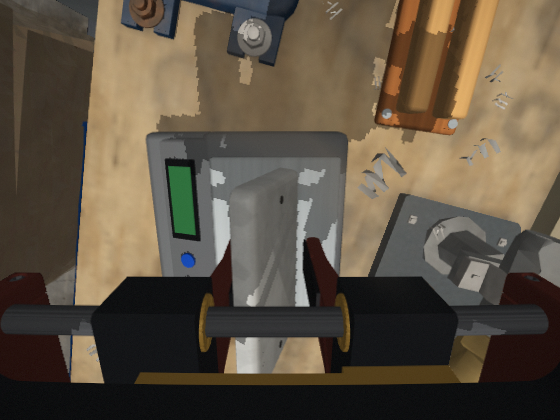

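```bash
python3 -m crank '0 0 -1.5 0 0 0;0 0 -3 0 0 0;0 0 -3 0 0 0' 0.55; for i in 1; do python3 -m crank '0 0 0 0 0 0;0 0 0 0 0 0;0 0 0 0 0 0' 0.48; python3 -m crank '0 0 0 0 0 0;0 0 0 0 0 0;0 0 0 0 0 0' 0.41; done
python3 - <<'E'
from h import *
s=arm.sense();print(s['tool_pos'],s['orientation'],s['contact_force'])
cv2.imwrite("pics/w10.png",viewer.get_image("wrist")[:,:,::-1])
E
```

```text
time_s: 16.48
tool_pos: [0.5277, -0.35, 0.0877]
orientation: [-90.0, 0.0, -75.6]
contact_force: [-0.4, 0.4, -0.3]
width: 0.451
time_s: 16.85
tool_pos: [0.5279, -0.3501, 0.0879]
orientation: [-90.0, -0.0, -75.6]
contact_force: [-1.1, 0.1, 0.0]
width: 0.52
time_s: 17.23
tool_pos: [0.5279, -0.3501, 0.0879]
orientation: [-90.0, -0.0, -75.6]
contact_force: [0.8, -0.5, -0.1]
width: 0.591
[ 0.52785282 -0.35006643  0.08787902] [-8.99950939e+01 -6.88914756e-04 -7.56163995e+01] [ 0.80922364 -0.48456342 -0.08853471]
```

View pics/w10.png

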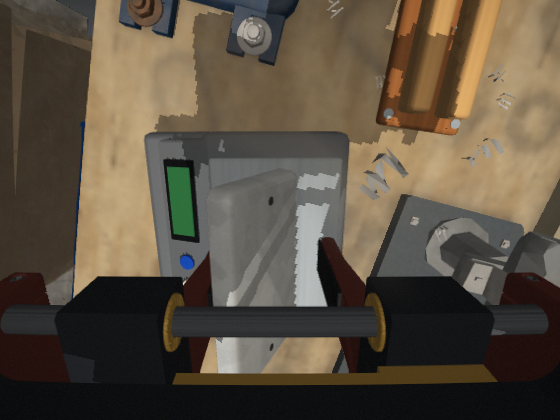

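```bash
python3 -m crank '0 0 0 0 0 0;0 0 0 0 0 0;0 0 0 0 0 0' 0.33; python3 -m crank '0 0 0 0 0 0;0 0 0 0 0 0;0 0 0 0 0 0' 0.25; python3 -m crank '0 0 0 0 0 0;0 0 0 0 0 0;0 0 0 0 0 0' 0.18
python3 - <<'E'
from h import *
s=arm.sense();print(s['tool_pos'],s['orientation'],s['contact_force'])
cv2.imwrite("pics/w11.png",viewer.get_image("wrist")[:,:,::-1])
E
```

```text
time_s: 17.65
tool_pos: [0.5278, -0.3501, 0.0879]
orientation: [-90.0, 0.0, -75.6]
contact_force: [-0.1, -0.0, -0.1]
width: 0.668
time_s: 18.02
tool_pos: [0.5278, -0.3501, 0.0879]
orientation: [-90.0, 0.0, -75.6]
contact_force: [-0.2, -0.1, 0.5]
width: 0.749
time_s: 18.4
tool_pos: [0.5278, -0.3501, 0.0879]
orientation: [-90.0, 0.0, -75.6]
contact_force: [-0.2, -0.1, -0.3]
width: 0.822
[ 0.52782052 -0.35005488  0.08785386] [-9.00004003e+01  2.44123860e-03 -7.56177891e+01] [-0.23093328 -0.11241654 -0.29847512]
```

View pics/w11.png

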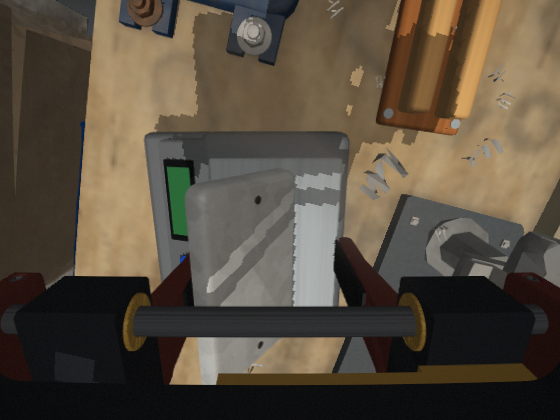

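```bash
python3 -m crank '0 0 0 0 0 0;0 0 0 0 0 0;0 0 0 0 0 0;-2 -0.5 0 0 0 0;-4 -1 0 0 0 0;-6 -1.5 0 0 0 0;-6 -1.5 0 0 0 0' 0.1
python3 - <<'E'
from h import *
s=arm.sense();print(s['tool_pos'],s['orientation'],s['contact_force'])
cv2.imwrite("pics/w12.png",viewer.get_image("wrist")[:,:,::-1])
E
```

```text
time_s: 19.32
tool_pos: [0.5215, -0.3517, 0.0878]
orientation: [-90.0, 0.0, -75.6]
contact_force: [-0.6, 0.3, -0.1]
width: 0.899
[ 0.52151248 -0.35173308  0.08783018] [-9.00146649e+01  3.40062558e-03 -7.56371346e+01] [-0.62885903  0.30994347 -0.10378113]
```

View pics/w12.png

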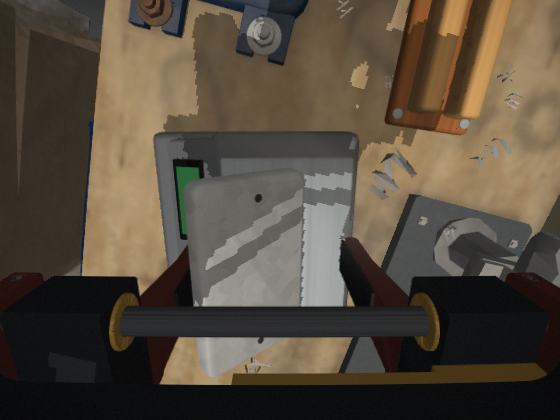

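Nearly flat now; a bit further toward the robot.

```bash
python3 -m crank '-2 -0.5 0 0 0 0;-4 -1 0 0 0 0;-6 -1.5 0 0 0 0;-8 -2 0 0 0 0;-10 -2.5 0 0 0 0;-10 -2.5 0 0 0 0;-10 -2.5 0 0 0 0' 0.06
python3 - <<'E'
from h import *
s=arm.sense();print(s['tool_pos'],s['orientation'],s['contact_force'])
cv2.imwrite("pics/w13.png",viewer.get_image("wrist")[:,:,::-1])
E
```

```text
time_s: 20.25
tool_pos: [0.5119, -0.354, 0.0879]
orientation: [-90.0, -0.0, -75.6]
contact_force: [-0.5, 0.8, -0.2]
width: 0.94
[ 0.51194083 -0.35404539  0.08790134] [-8.99885817e+01 -2.23306267e-03 -7.56158191e+01] [-0.45848503  0.75059688 -0.21387028]
```

View pics/w13.png

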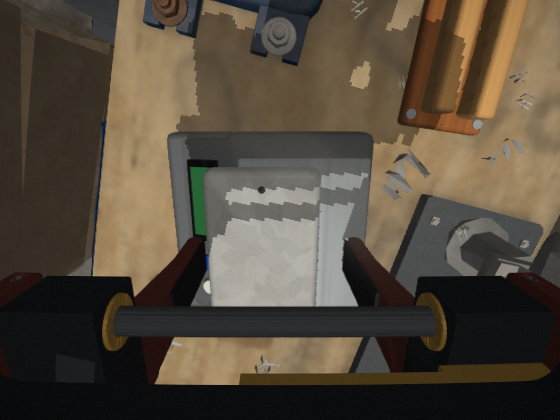

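The cover lies flat but overhangs toward the robot. I'll squeeze it gently and slide it to the pan centre.

```bash
python3 -m crank '0 0 0 0 0 0;0 0 0 0 0 0;0 0 0 0 0 0;0 0 0 0 0 0;0 0 0 0 0 0;0 0 0 0 0 0' 0.3 3;python3 -m crank '3 0.7 0 0 0 0;6 1.5 0 0 0 0;9 2.2 0 0 0 0;12 3 0 0 0 0;15 3.7 0 0 0 0;17 4.2 0 0 0 0;17 4.2 0 0 0 0;17 4.2 0 0 0 0'
python3 - <<'E'
from h import *
s=arm.sense();print(s['tool_pos'],s['orientation'],s['contact_force'])
cv2.imwrite("pics/w14.png",viewer.get_image("wrist")[:,:,::-1])
E
```

```text
time_s: 21.05
tool_pos: [0.5118, -0.3541, 0.0879]
orientation: [-90.0, 0.0, -75.6]
contact_force: [-0.0, 0.1, 0.9]
width: 0.751
time_s: 22.05
tool_pos: [0.529, -0.3498, 0.0879]
orientation: [-90.0, -0.0, -75.6]
contact_force: [-0.4, -0.0, -0.8]
width: 0.75
[ 0.52895254 -0.3498302   0.08789571] [-8.99859824e+01 -1.61119782e-03 -7.56126339e+01] [-0.40059562 -0.04961583 -0.80133202]
```

View pics/w14.png

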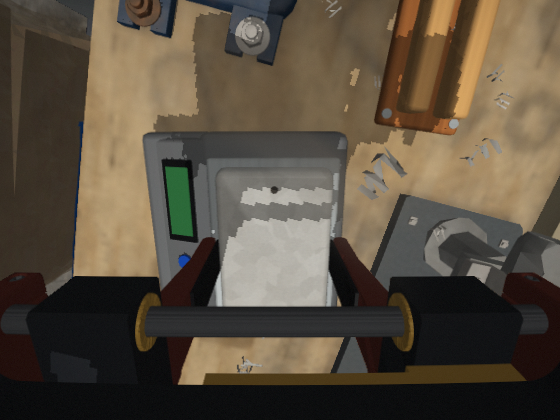

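```bash
python3 - <<'E'
from h import *
im=cv2.imread("pics/w14.png")
cv2.imwrite("pics/w14c.png",cv2.resize(im[140:300,200:350],None,fx=3.7,fy=3.7,interpolation=cv2.INTER_CUBIC))
E
```

```text
(no output)
```

View pics/w14c.png

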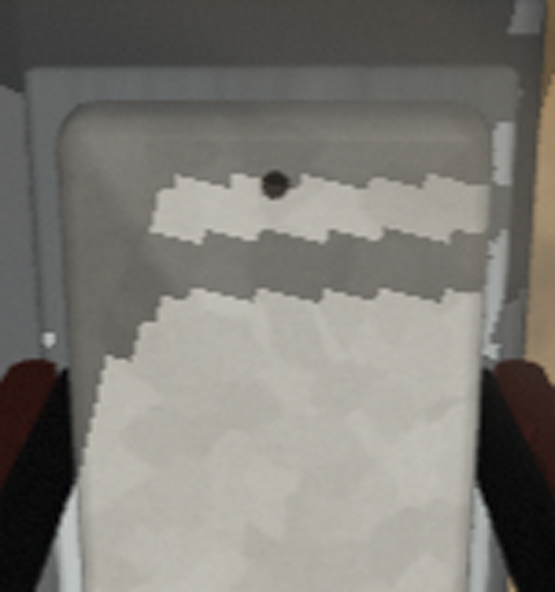

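```bash
python3 - <<'E'
from h import *
np.set_printoptions(precision=4,suppress=True)
st=arm.sense(); M=R.from_euler('xyz',st["orientation"],degrees=True).as_matrix()
px=[(200+x/3.7,140+y/3.7) for x,y in[(27,68),(518,68),(270,100),(58,125),(493,125)]]
print((onz("wrist",px,[.0655]*2+[.0655,.0725,.0725],st)-st["tool_pos"])@M)
E
```

```text
[[-0.0569  0.0224 -0.0374]
 [-0.057   0.0224  0.0362]
 [-0.0521  0.0224 -0.001 ]
 [-0.0495  0.0154 -0.0318]
 [-0.0495  0.0154  0.0315]]
```

Margins match the centred 5 mm. Releasing and backing off.

```bash
python3 -m crank '0 0 0 0 0 0;0 0 0 0 0 0;0 0 0 0 0 0;0 0 0 0 0 0;0 0 0 0 0 0' 0.08;python3 -m crank '0 0 8 0 0 0;0 0 25 0 0 0;0 0 60 0 0 0;0 -20 110 0 0 0;0 -20 160 0 0 0;0 -20 160 0 0 0;0 -20 160 0 0 0;0 -20 160 0 0 0'
python3 - <<'E'
from h import *
s=arm.sense();print(s['time_s'],s['tool_pos'],s['orientation'],s['contact_force'])
cv2.imwrite("pics/w15.png",viewer.get_image("wrist")[:,:,::-1])
cv2.imwrite("pics/s15.png",viewer.get_image("scene")[:,:,::-1])
cv2.imwrite("pics/t15.png",viewer.get_image("top")[:,:,::-1])
im=cv2.imread("pics/s15.png");cv2.imwrite("pics/s15c.png",cv2.resize(im[150:300,180:400],None,fx=3.6,fy=3.6,interpolation=cv2.INTER_CUBIC))
im=cv2.imread("pics/w15.png");cv2.imwrite("pics/w15c.png",cv2.resize(im[100:250,180:330],None,fx=4,fy=4,interpolation=cv2.INTER_CUBIC))
E
```

```text
time_s: 22.72
tool_pos: [0.5288, -0.3499, 0.0878]
orientation: [-90.0, 0.0, -75.6]
contact_force: [-0.6, -0.5, -0.1]
width: 0.918
time_s: 23.72
tool_pos: [0.5281, -0.3694, 0.2467]
orientation: [-90.1, 0.1, -75.6]
contact_force: [0.3, -0.0, -0.2]
width: 0.919
23.725 [ 0.5280873  -0.36937782  0.24668723] [-90.09340425   0.09604648 -75.59915307] [ 0.31040321 -0.02643386 -0.20328454]
```

View pics/w15.png

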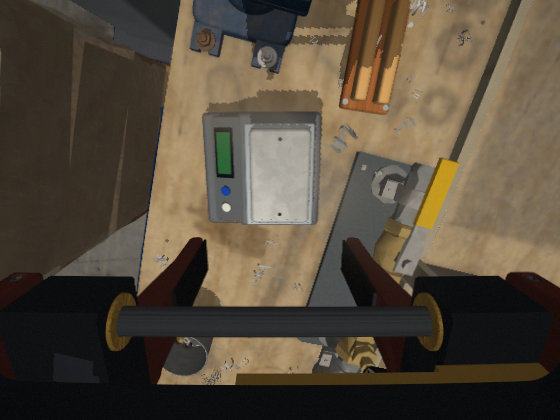

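View pics/s15c.png

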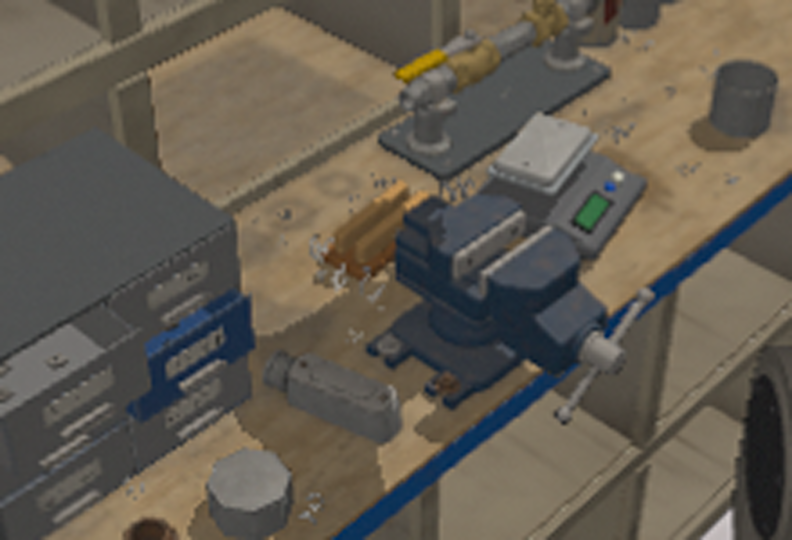

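View pics/w15c.png

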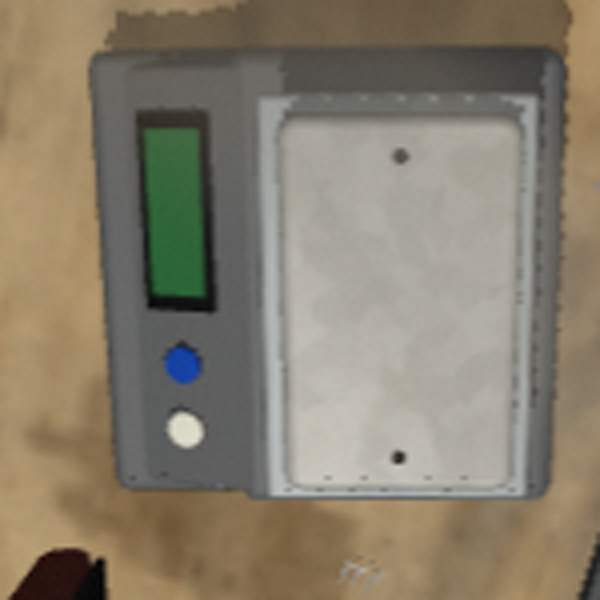

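```bash
python3 - <<'E'
from h import *
np.set_printoptions(precision=4,suppress=True)
st=arm.sense(); M=R.from_euler('xyz',st["orientation"],degrees=True).as_matrix()
px=[(180+x/4,100+y/4) for x,y in[(260,96),(536,95),(526,496),(270,496),(281,118),(522,118),(513,487),(286,487)]]
P=((onz("wrist",px,[.0655]*4+[.0755]*4,st)-st["tool_pos"])@M)[:,[0,2]]*1000
print(P,P[:4].mean(0),P[4:].mean(0))
E
```

```text
[[-74.1949 -30.9629]
 [-74.494   41.9699]
 [ 37.5964  43.2362]
 [ 37.6315 -31.0219]
 [-68.7877 -24.753 ]
 [-68.8273  37.2561]
 [ 31.3967  38.1384]
 [ 31.4268 -25.5207]] [-18.3653   5.8053] [-18.6979   6.2802]
```

View pics/t15.png

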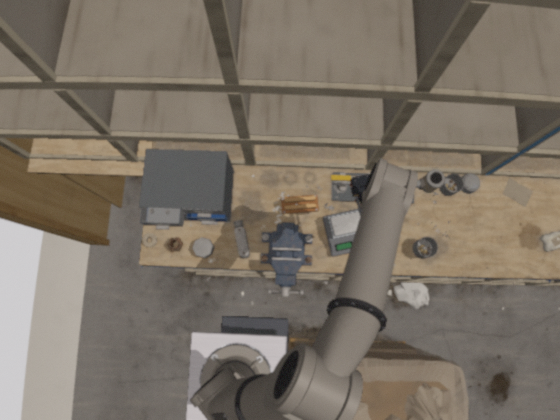

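Cover and pan centres agree within 0.5 mm, and the cover is flat and at rest. The bystanders are at the same pixels as at the start. Handing in.

```bash
python3 -c "
from cell import arm
print(arm.hand_in(), arm.sense()['time_s'])"
```

```text
the job is handed in; nothing more can be done
the job is handed in; nothing more can be done
```

The cover is lying flat on the scale pan, lengthwise and centred, and I handed the job in at about 24 s of the 48 s allowed. The hand-in gave no verdict.

**What I did:** I drew the cover straight up out of the rack and stood it on the pan. I then tilted it 15–17° so it leaned on one finger and opened the jaws so it came down flat. It came to rest flat but overhanging toward the robot, so I squeezed it by its long sides at 3 N and slid it to the pan's centre. I then opened the jaws and backed the arm off, clear of everything.

**Last checks:**
- **Position:** in the wrist view the cover's centre is about 0.5 mm from the pan's, with about 5 mm of margin on each side.
- **Tilt:** I judged the cover flat by eye in the wrist and scene views, and did not measure the angle.
- **Force on the pan:** the highest reading was 4.5 N, well below the 26 N overload.
- **Bystanders:** in the top view all five stand where they were at the start; I compared them by eye.

**Disagreement:** the pan measured about 74 × 112 mm instead of 76 × 114 mm, and the cover measured about 2–4 mm small on each side. I put this down to image scale and edge-picking error, which does not affect the centring.

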